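Shim the short foot of a wobbly bin rack

ROBOT

A 7-joint arm with a two-finger parallel gripper is mounted at the origin on the work surface. World frame = base frame: x ahead of the robot, y to its left, z up, the work surface at z = 0. Lengths are in m, angles in rad, forces in N, time in s.
With the tool pointing down it reaches from about 0.425 to 0.95 m from the base axis. Payload 16.7 kg.
Tool frame: the origin (TCP) lies midway between the tips of the shut fingers; the grasp point (between the pads) lies 19 mm behind it; z points along the fingers, y is the direction in which the jaws open and shut (so a half turn about z gives the same grasp; the last joint's range is limited). The gripper opens to 94 mm and grips with 3 to 60 N. Pads are 16 mm wide; open, the fingers measure 119 mm over their backs; the gripper's body (75 mm by 177 mm) begins 78 mm behind the grasp point.
Start: joints at [-0.149, 0.426, 0.074, 1.606, -0.034, 1.111, -0.067], TCP at [0.675, -0, 0.205] pointing down, gripper open.
Joint ranges: [-2.85, 2.85], [-0.5, 2.14], [-1.23, 1.37], [0.21, 2.46], [-1.02, 4.16], [0.16, 2.05], [-2.73, 2.73]. Speed limits (rad/s): [1.89, 1.89, 2.39, 2.39, 3.01, 3.01, 3.01].

INTERFACE

Orientations are given as a unit quaternion [x, y, z, w].
In Python, from rig import manip, vision, order gives the robot as it stands. The module is installed in compiled form; this text tells all that it offers.
- The arm moves only by the shell command python3 -m handwheel 'ROWS' [FORCE]. ROWS is a JSON object of lists of equal length, an entry for each row: "turn": the turn, a rotation vector about the tool's x, y, z in rad, a list of three; "linear": the shift along the tool's x, y, z in mm, a list of three; "fingers": the finger opening in mm, from 0 to 94. A call has exactly 5 rows; each row shifts and turns the commanded pose from where the row before left it, along the tool's axes as they then stand; what a row does not reach is not made up. A row lasts 1/10 s, in which the tool goes at most 50 mm and 8.59 degrees, less where a joint would pass 70% of its speed; a pose out of reach is approached as far as the arm can. A call with a gripper value outside its range is refused whole. The fingers move at their own pace and stop on an object; FORCE is the grip in N (left out, the last holds). Time passes only in rows, so rows that do not move let the fingers close, or fill a call up. It gives the time, the measured TCP pose, the force and the opening at its end, in the units of the state.
- manip.get_obs(): the state, without advancing time (a new reading comes with each control period).
- vision.read_camera(name): name is "scene" or "side" or "wrist"; returns a dict with "color" (480x640x3 uint8, blue, green, red), "mtx" (3x3 intrinsics, pixels), "R" (3x3) and "t" (3): a world point X has camera coordinates R X + t; the wrist camera has in their place "mount" (4x4, takes a point from camera to tool coordinates, whose origin is the TCP and whose axes are the flange's). Camera axes: x right, y down, z forward; pixel columns grow to the right and rows downward; lengths in m; the calibration is good to about 2 mm. A picture is of the moment at which its call begins: read the wrist's pose just before it. There is no depth.
- order.job_done(): hands the job in, once; it reports no verdict.
The state is a dict: "time": time; "qpos": joint angles; "joint_velocities": joint speeds; "tau": joint torques, N m; "tcp_pos": TCP position; "tcp_rot": TCP orientation; "ft_force": force on the tool from outside, world axes, zero at the start; "wrist_torque": the same for the moment, N m; "gripper_width": finger opening in m.
Only numpy, scipy, OpenCV 4.12 (cv2) and the standard library are available. Lean on these libraries where they do the work, as an engineer would, in place of code of your own. Each camera call takes 0.05 s, during which the arm holds its last target.

TASK

The bench-top bin rack wobbles because the foot of its front leg nearest you is stuck short and hangs clear of the bench. Slide the thin end of the wooden wedge flat along the bench, squarely from the front, under the middle of that foot, push it home until it jams tight and the foot bears firmly on it, then let go and back off. Push steadily and stop when it is tight, so that the rack is not jacked up; do not lean on or knock the rack, and leave the other things on the bench where they are.

Things in the scene. Friction and masses are not known exactly. Their poses are not given: they have to be found in the camera images.
- wedge_centre (a point): Centre of the loose plain beech wedge: 170 mm long, 36 mm wide, 50 g, lying on its flat underside; it tapers evenly from 21 mm thick at the butt to 3 mm at the thin end. This point is mid-length, mid-width, 6 mm above the underside. x points along it to the thin end (85 mm ahead; butt 85 mm behind), y across, z up. Held across its width 20 mm from the butt, the hand clears the rack.
- wedge_tip (a point): Middle of the wedge's thin end, on its underside (bench height); same axes as wedge_centre.
- wedge: The wedge itself; its origin is on its underside, mid-length and mid-width.
- rack: Bench-top bin rack: four grey posts 30 mm square, 385 mm high, red beams, two shelves of grey bins; it does not slide. Origin on the bench straight below the centre of the short leg, the front leg nearest the robot. x runs along the front to the other front leg (330 mm), y from front to back (rear legs at 200 mm), z up. Each leg has a black foot plate 44 x 44 x 6 mm centred under the post.
- foot_front (a point): Point on the bench straight below the middle of the short foot's front edge (rack y = -22 mm); same axes as the rack. Nothing of the rack stands farther forward. The foot hangs 4.5 to 10 mm above this point, differently each time, and no reading tells how much: so the wedge meets the edge when 14 to 66 mm of it are under, which must be felt.
- short_leg (a point): Point on the short leg's axis, fixed to the rack's springy frame 100 mm above the bench; it rises as the wedge lifts the foot, 1 mm per 9.4 mm of wedge travel and per 18 N of load: the push grows by 2 N or so per mm of travel. A steady level push of 16 to 24 N jams the wedge tight (foot load over 6 N); friction keeps it; 30 N jacks the rack up (1.5 mm). Its height does not show the gap.
- offcut: Bystander: a plain beech offcut, 100 x 36 x 18 mm, the same wood as the wedge but not tapered. Origin at the centre of its underside.
- tee: Bystander: a white pipe tee lying flat, 76 mm long, 34 mm high, its branch 40 mm to its +y side. Origin on the bench below the middle of the run.
- union: Bystander: a white ribbed union standing upright, 46 mm across, 51 mm high. Origin at the centre of its underside.
- coupling: Bystander: a white pipe coupling standing upright, 40 mm across, 40 mm high. Origin at the centre of its underside.
- elbow: Bystander: a white pipe elbow lying flat, two 36 mm arms along its +x and +y, 34 mm high. Origin on the bench below the bend.
- level: Bystander: an aluminium spirit level standing on its edge, 230 x 22 x 45 mm, long in its x. Origin at the centre of its underside.
- mallet: Bystander: a rubber mallet lying on the bench, 270 mm long, far to the right. Origin near its middle, at bench height.
There are look-alikes about, which are no part of the job. What is shaped like the wedge but pink is not meant.

How it is judged:
By the outcome, as a careful person would: the job done as asked, in the order asked, and still so for the second after the job is handed in, with the robot touching nothing.
It also fails if it takes over 54 s, if anything falls off the work surface, if the arm or the gripper's body presses on something with over 40 N, if the wrist force passes 120 N, or if a joint passes its speed limit or range.

## Working session

There is one attempt and no reset: what is moved stays moved. The work goes in short steps, Python scripts to look and compute and a shell command to move; the robot and the scene stay as the last step left them, time stands still between calls to the robot, and variables do not carry over. Pictures are saved under pics/ and viewed, and the job is handed in when it is done.

```bash
mkdir -p pics; python3 - <<'E'
from rig import manip, vision
import cv2, numpy as np
o=manip.get_obs()
for k,v in o.items(): print(k,np.round(v,4))
for n in ["scene","side","wrist"]:
    c=vision.read_camera(n); cv2.imwrite(f"pics/{n}0.png",c["color"])
    print(n,{k:np.round(v,4).tolist() for k,v in c.items() if k!="color"})
E
```

```text
time 0.0
qpos [-0.1495  0.4267  0.0739  1.6066 -0.0341  1.1108 -0.0671]
joint_velocities [-0.0003 -0.0006 -0.0002  0.0014  0.001   0.0008  0.0011]
tau [-4.10000e-03 -9.35844e+01  3.66460e+00 -4.54201e+01 -4.89000e-02
  2.02000e-02 -1.00000e-04]
tcp_pos [ 6.746e-01 -1.000e-04  2.048e-01]
tcp_rot [ 7.071e-01  7.071e-01 -5.000e-04 -4.000e-04]
ft_force [-0.0654  0.0523 -0.1672]
wrist_torque [-0.0236 -0.0038 -0.0578]
gripper_width 0.094
scene {'mtx': [[557.0555, 0.0, 318.3349], [0.0, 557.0555, 238.171], [0.0, 0.0, 1.0]], 'R': [[-0.1416, 0.9898, 0.0134], [0.7687, 0.1185, -0.6285], [-0.6237, -0.0787, -0.7777]], 't': [0.1485, -0.326, 1.7377]}
side {'mtx': [[612.8587, 0.0, 333.0444], [0.0, 612.8587, 229.3635], [0.0, 0.0, 1.0]], 'R': [[-0.8724, -0.4887, 0.0094], [-0.248, 0.4261, -0.87], [0.4212, -0.7613, -0.4929]], 't': [0.419, 0.2505, 1.0076]}
wrist {'mtx': [[334.3274, 0.0, 318.0974], [0.0, 334.3274, 242.5153], [0.0, 0.0, 1.0]], 'mount': [[-0.001, -0.9701, -0.2428, 0.0698], [1.0, -0.0011, 0.0002, 0.0003], [-0.0004, -0.2428, 0.9701, -0.1788], [0.0, 0.0, 0.0, 1.0]]}
```

View pics/scene0.png

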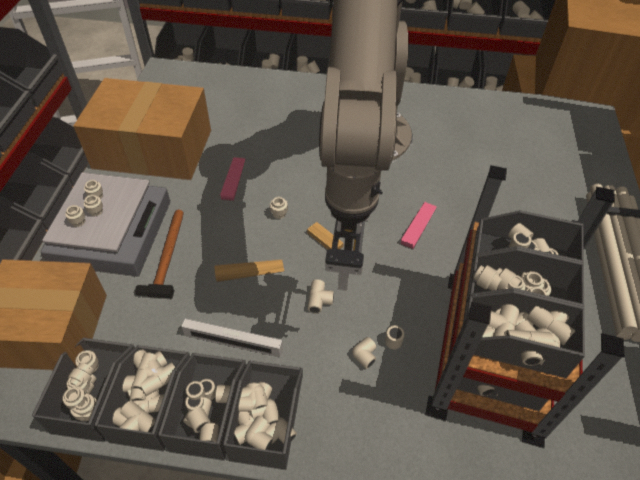

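View pics/side0.png

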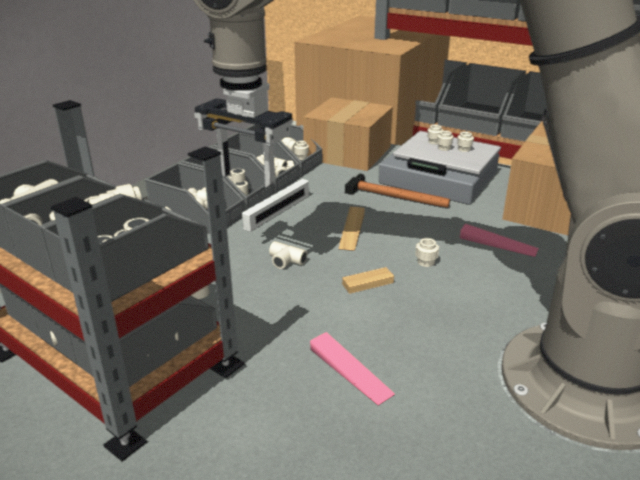

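View pics/wrist0.png

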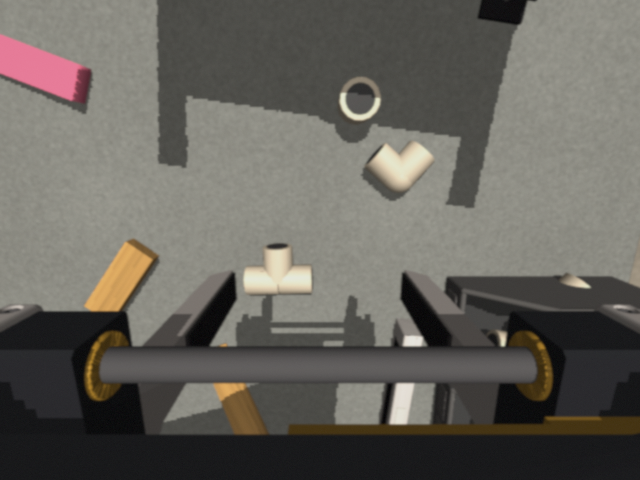

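```bash
cat > h.py <<'E'
import numpy as np, cv2
from rig import manip, vision
from scipy.spatial.transform import Rotation as Ro
def ray(c,px,z,obs=None):
    d=np.linalg.inv(c["mtx"])@np.array([px[0],px[1],1.])
    if "R" in c: R,t=c["R"],c["t"]; C=-R.T@t; d=R.T@d
    else:
        W=np.eye(4); W[:3,:3]=Ro.from_quat(obs["tcp_rot"]).as_matrix(); W[:3,3]=obs["tcp_pos"]
        M=W@c["mount"]; C=M[:3,3]; d=M[:3,:3]@d
    return C+d*(z-C[2])/d[2]
def proj(c,X,obs=None):
    X=np.asarray(X,float)
    if "R" in c: p=c["R"]@X+c["t"]
    else:
        W=np.eye(4); W[:3,:3]=Ro.from_quat(obs["tcp_rot"]).as_matrix(); W[:3,3]=obs["tcp_pos"]
        p=(np.linalg.inv(W@c["mount"])@np.r_[X,1])[:3]
    p=c["mtx"]@p; return p[:2]/p[2]
def crop(img,u0,v0,u1,v1,s,fn): cv2.imwrite(fn,cv2.resize(img[v0:v1,u0:u1],None,fx=s,fy=s,interpolation=cv2.INTER_CUBIC))
E
python3 - <<'E'
from h import *
a=cv2.imread("pics/side0.png"); b=cv2.imread("pics/scene0.png")
crop(b,190,200,390,350,4,"pics/c1.png"); crop(a,90,330,270,465,4,"pics/c2.png"); crop(b,400,360,600,460,4,"pics/c3.png")
crop(a,310,190,430,310,5,"pics/c4.png")
s=vision.read_camera("side");c=vision.read_camera("scene")
for p in [(125,443),(230,367),(5,350)]: print(p,ray(s,p,.006))
for p in [(437,407),(535,437)]: print(p,ray(c,p,.006))
for p in [(215,270),(283,268),(310,227),(330,250)]: print(p,ray(c,p,.01))
E
```

```text
(125, 443) [0.55942277 0.47122525 0.006     ]
(230, 367) [0.52644474 0.26920162 0.006     ]
(5, 350) [0.88714117 0.42726341 0.006     ]
(437, 407) [0.85907419 0.22663031 0.006     ]
(535, 437) [0.89357869 0.42655374 0.006     ]
(215, 270) [ 0.5860217  -0.32685559  0.01      ]
(283, 268) [ 0.55432553 -0.16037455  0.01      ]
(310, 227) [ 0.41116787 -0.11375427  0.01      ]
(330, 250) [ 0.47982082 -0.05116854  0.01      ]
```

```bash
ls -la pics
```

```text
total 2668
drwxr-xr-x 2 agent agent   4096 Dec  7 06:27 .
drwxr-xr-x 3 agent agent   4096 Dec  7 06:27 ..
-rw-r--r-- 1 agent agent 444697 Dec  7 06:27 c1.png
-rw-r--r-- 1 agent agent 356117 Dec  7 06:27 c2.png
-rw-r--r-- 1 agent agent 291347 Dec  7 06:27 c3.png
-rw-r--r-- 1 agent agent 266477 Dec  7 06:27 c4.png
-rw-r--r-- 1 agent agent 507160 Dec  7 06:27 scene0.png
-rw-r--r-- 1 agent agent 482961 Dec  7 06:27 side0.png
-rw-r--r-- 1 agent agent 361994 Dec  7 06:27 wrist0.png
```

View pics/c1.png

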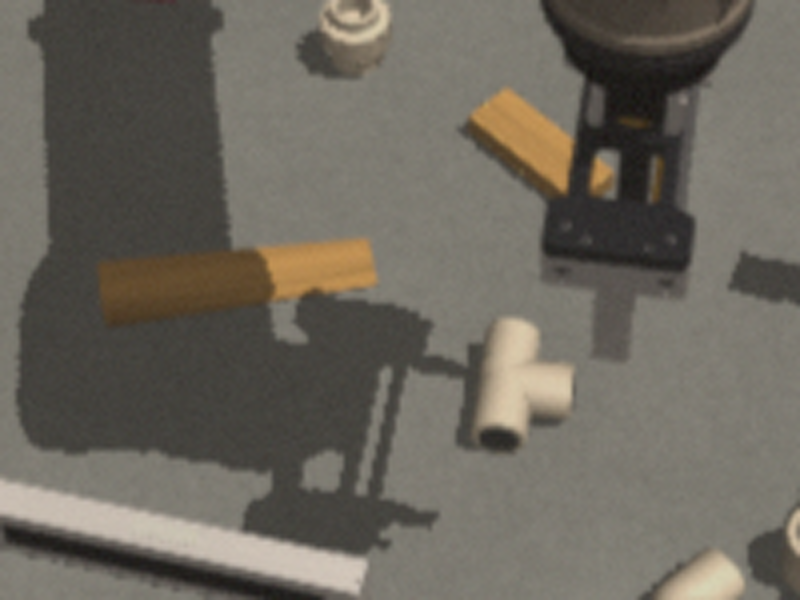

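View pics/c2.png

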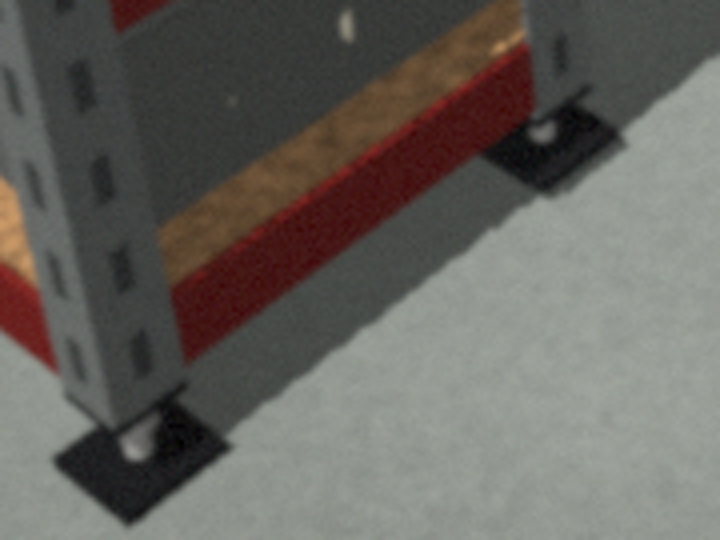

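View pics/c4.png

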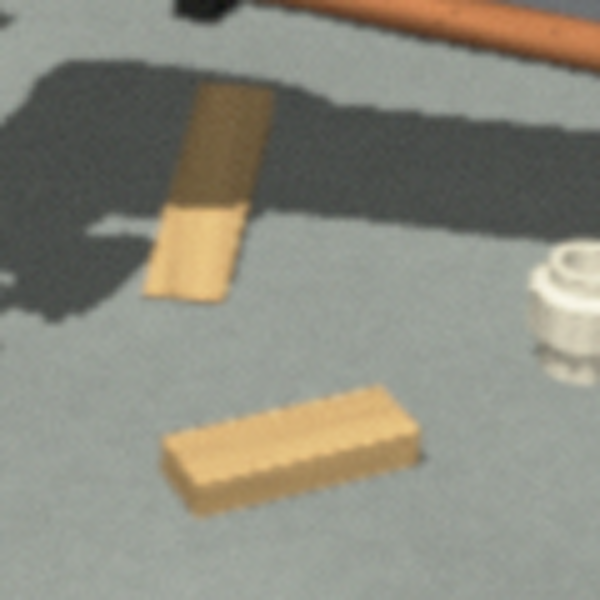

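```bash
python3 - <<'E'
from h import *
a=cv2.imread("pics/side0.png"); b=cv2.imread("pics/scene0.png"); w=cv2.imread("pics/wrist0.png")
crop(a,190,340,260,390,10,"pics/c5.png"); crop(a,95,415,165,465,10,"pics/c6.png"); crop(b,415,385,475,430,12,"pics/c7.png")
for n,im,roi in [("side",a,(330,200,375,255)),("scene",b,(205,250,295,290))]:
    u0,v0,u1,v1=roi
    h=cv2.cvtColor(im,cv2.COLOR_BGR2HSV)[v0:v1,u0:u1]
    m=cv2.inRange(h,(8,90,40),(25,255,255))
    cs,_=cv2.findContours(m,cv2.RETR_EXTERNAL,cv2.CHAIN_APPROX_NONE)
    k=max(cs,key=cv2.contourArea); 
    ap=cv2.approxPolyDP(cv2.convexHull(k),2.0,True)[:,0]+[u0,v0]
    c=vision.read_camera(n)
    for p in ap: print(n,p,np.round(ray(c,p,0),4)[:2],np.round(ray(c,p,.003),4)[:2],np.round(ray(c,p,.021),4)[:2])
E
```

```text
side [363 208] [ 0.5988 -0.3652] [ 0.5962 -0.36  ] [ 0.5812 -0.3288]
side [354 248] [ 0.5288 -0.1824] [ 0.5266 -0.1779] [ 0.5133 -0.1514]
side [339 248] [ 0.5578 -0.1655] [ 0.5555 -0.1612] [ 0.5414 -0.1351]
side [350 208] [ 0.6269 -0.3487] [ 0.6243 -0.3436] [ 0.6085 -0.3129]
scene [282 261] [ 0.526  -0.1686] [ 0.5281 -0.168 ] [ 0.5412 -0.1649]
scene [282 271] [ 0.5568 -0.1628] [ 0.5589 -0.1623] [ 0.5715 -0.1593]
scene [217 280] [ 0.6082 -0.3173] [ 0.6101 -0.3164] [ 0.6219 -0.3109]
scene [215 276] [ 0.5971 -0.3253] [ 0.5991 -0.3243] [ 0.6111 -0.3188]
scene [215 265] [ 0.5641 -0.334 ] [ 0.5662 -0.333 ] [ 0.5786 -0.3273]
```

View pics/c5.png

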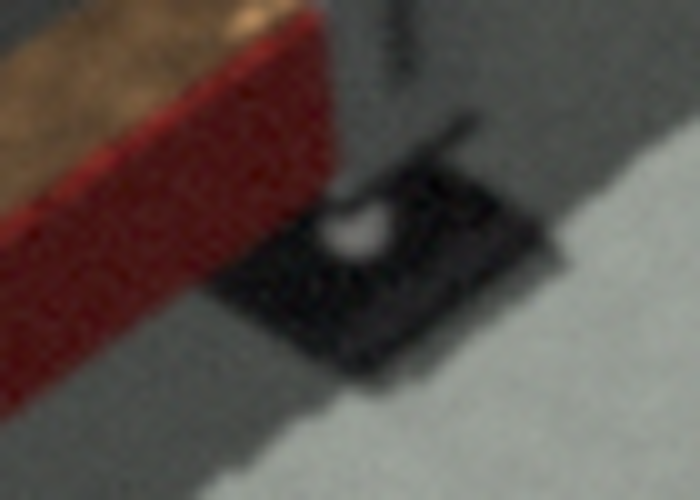

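View pics/c6.png

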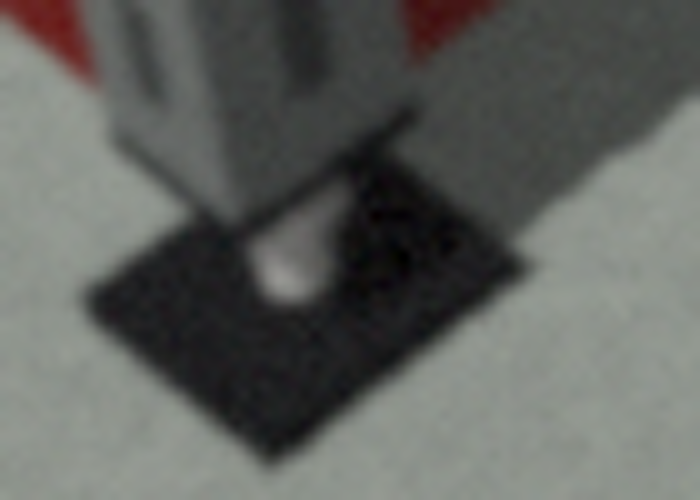

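View pics/c7.png

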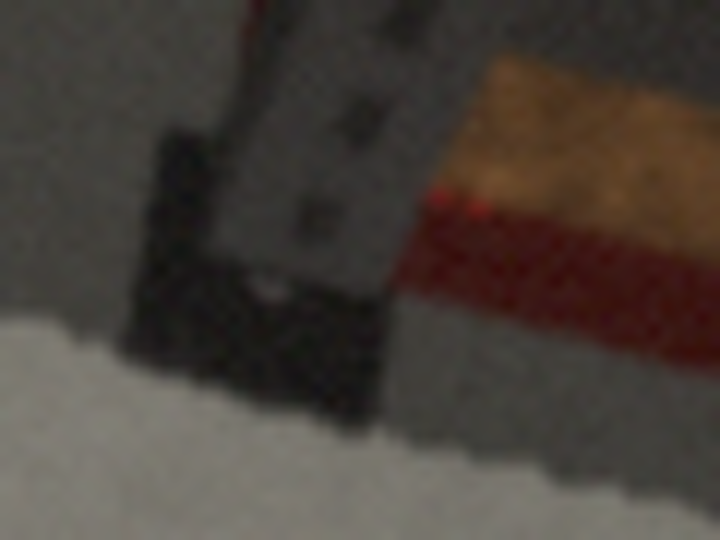

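The wedge candidates, by scene pixel:
- Beech strip (250,270): 0.165 m long, with its thin end towards the rack.
- Beech offcut (323,236): short and partly hidden by the gripper.
- Pink wedge (420,225) and maroon-pink wedge in shadow (232,178).

The strip at (250,270) is the one I want. Crops c1 and c4 show it tapering to the +y end, while the offcut has a full-height end face. Next I'll move so the wrist camera sees the foot.

```bash
python3 -m handwheel '{"turn":[[0,0,0],[0,0,0],[0,0,0],[0,0,0],[0,0,0]],"linear":[[15,-30,0],[15,-35,0],[15,-35,0],[10,-20,0],[0,0,0]],"fingers":[94,94,94,94,94]}'
python3 - <<'E'
from h import *
manip.get_obs();o=manip.get_obs(); w=vision.read_camera("wrist"); cv2.imwrite("pics/w1.png",w["color"]); print(o["tcp_pos"],o["tcp_rot"]); np.save("w1.npy",np.r_[o["tcp_pos"],o["tcp_rot"]])
print(proj(w,[.526,.269,.01],o))
E
```

```text
time: 0.85
tcp_pos: [0.5529, 0.0565, 0.2059]
tcp_rot: [0.706, 0.708, 0.0, -0.0]
ft_force: [0.4, 0.4, 0.3]
gripper_width: 0.094
[0.55291151 0.0564932  0.20594809] [ 7.06302944e-01  7.07909636e-01  1.70692464e-04 -2.64048154e-04]
[290.64521553   9.42880776]
```

View pics/w1.png

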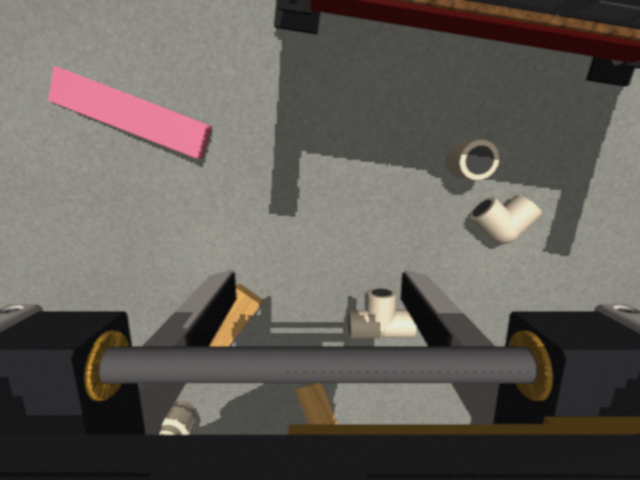

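The short foot is at about (298,22) and the other front foot at about (612,70). I'll zoom in on both.

```bash
python3 - <<'E'
from h import *
w=cv2.imread("pics/w1.png")
w=np.clip(w.astype(float)*1.8,0,255).astype(np.uint8)
x=np.hstack([cv2.resize(w[0:50,265:335],None,fx=5.5,fy=8), cv2.resize(w[45:95,570:640],None,fx=5.5,fy=8)])
a=cv2.resize(w[0:50,265:335],None,fx=10,fy=10,interpolation=cv2.INTER_CUBIC);b=cv2.resize(w[45:95,570:640],None,fx=10,fy=10,interpolation=cv2.INTER_CUBIC)
cv2.imwrite("pics/f1.png",a);cv2.imwrite("pics/f2.png",b)
E
```

```text
(no output)
```

View pics/f1.png

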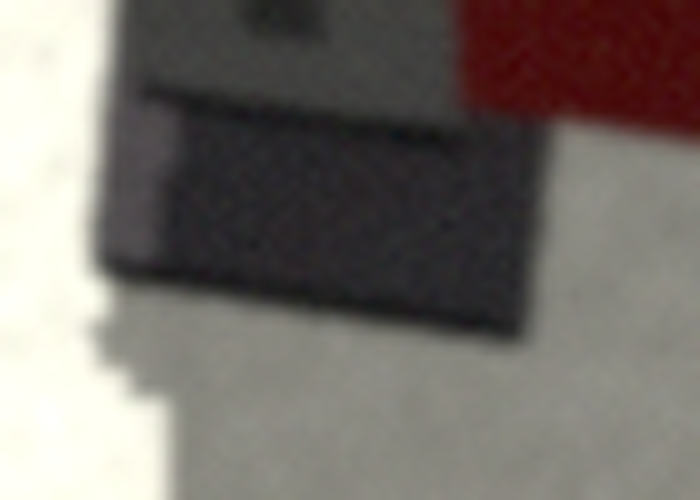

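View pics/f2.png

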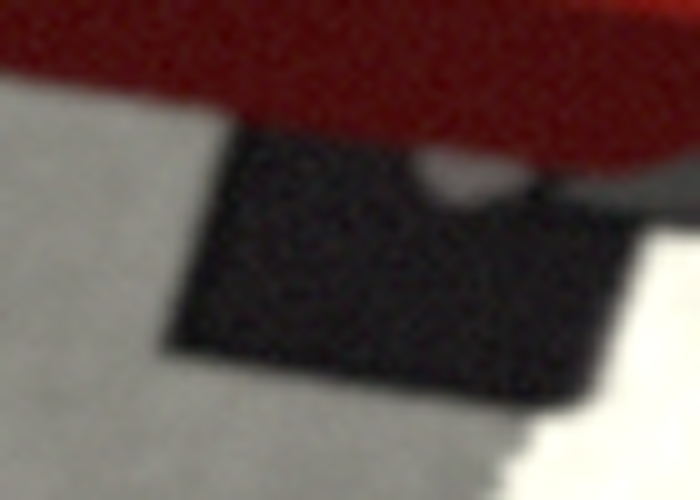

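```bash
python3 - <<'E'
from h import *
q=np.load("w1.npy"); o=dict(tcp_pos=q[:3],tcp_rot=q[3:]); w=vision.read_camera("wrist")
for z in (.005,.010):
    a,b=ray(w,(274.7,27),z,o),ray(w,(317.3,33.8),z,o); print("short",z,a[:2],b[:2],(a+b)[:2]/2,np.linalg.norm(a-b))
a2,b2=ray(w,(586.5,80),0,o),ray(w,(628,85.8),0,o); print("far",a2[:2],b2[:2],(a2+b2)[:2]/2,np.linalg.norm(a2-b2))
a,b=ray(w,(274.7,27),.007,o),ray(w,(317.3,33.8),.007,o)
d=(a2+b2)/2-(a+b)/2; print(np.linalg.norm(d[:2]),np.degrees(np.arctan2(d[1],d[0])))
s=vision.read_camera("side"); c=vision.read_camera("scene")
# rear-near foot from side (z=0 bottom corner / top corners)
print("rear near corners",[np.round(ray(s,p,z)[:2],4) for p,z in [((103.5,445),.006),((122.2,461.8),0),((148,441.5),.003)]])
print("short side cam",[np.round(ray(s,p,z)[:2],4) for p,z in [((190+36.0,340+37.5),.007),((190+55,340+24),.010)]])
print("far scene",[np.round(ray(c,p,0)[:2],4) for p in [(425.4,414.2),(445.4,420.8)]])
E
```

```text
short 0.005 [0.50926684 0.2553252 ] [0.55223661 0.24926703] [0.53075172 0.25229611] 0.0433947382110773
short 0.01 [0.50984369 0.25362482] [0.55224781 0.2476464 ] [0.53104575 0.25063561] 0.04282348138562176
far [0.83711881 0.20767472] [0.88232342 0.20207044] [0.85972112 0.20487258] 0.045550680025308626
0.3321594931204787 -8.09262233595387
rear near corners [array([0.5834, 0.4891]), array([0.5429, 0.4939]), array([0.535 , 0.4511])]
short side cam [array([0.5161, 0.2932]), array([0.5063, 0.2543])]
far scene [array([0.8759, 0.2035]), array([0.884 , 0.2454])]
```

```bash
python3 -m handwheel '{"turn":[[0,0,0],[0,0,0],[0,0,0],[0,0,0],[0,0,0]],"linear":[[-45,6,0],[-45,6,0],[-45,6,0],[-45,6,0],[-45,6,0]],"fingers":[94,94,94,94,94]}'
python3 -m handwheel '{"turn":[[0,0,0],[0,0,0],[0,0,0],[0,0,-0.114],[0,0,-0.114]],"linear":[[-45,6,0],[-45,6,0],[-45,7,0],[-45,7,0],[0,0,0]],"fingers":[94,94,94,94,94]}'
python3 -m handwheel '{"turn":[[0,0,-0.114],[0,0,0],[0,0,0],[0,0,0],[0,0,0]],"linear":[[0,0,0],[0,0,0],[0,0,0],[0,0,0],[0,0,0]],"fingers":[94,94,94,94,94]}'
python3 - <<'E'
from h import *
o=manip.get_obs(); w=vision.read_camera("wrist"); cv2.imwrite("pics/w2.png",w["color"]); print(o["time"],o["tcp_pos"],o["tcp_rot"]); np.save("w2.npy",np.r_[o["tcp_pos"],o["tcp_rot"]])
E
```

```text
time: 1.55
tcp_pos: [0.5854, -0.1728, 0.2052]
tcp_rot: [0.707, 0.707, -0.0, 0.0]
ft_force: [0.0, -0.1, 0.5]
gripper_width: 0.094
time: 2.05
tcp_pos: [0.6095, -0.3581, 0.2042]
tcp_rot: [0.623, 0.782, -0.002, 0.0]
ft_force: [-0.6, 1.2, -1.0]
gripper_width: 0.094
time: 2.55
tcp_pos: [0.6111, -0.3498, 0.2055]
tcp_rot: [0.577, 0.817, -0.0, -0.0]
ft_force: [0.2, 0.3, 0.0]
gripper_width: 0.0939
2.55 [ 0.611094   -0.34982157  0.20549231] [ 5.77033113e-01  8.16720751e-01 -3.18015225e-05 -3.71444214e-06]
```

View pics/w2.png

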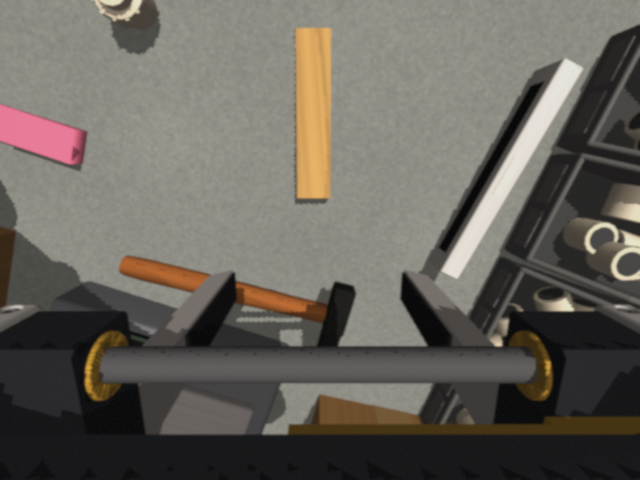

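```bash
python3 - <<'E'
from h import *
q=np.load("w2.npy"); o=dict(tcp_pos=q[:3],tcp_rot=q[3:]); w=vision.read_camera("wrist"); im=cv2.imread("pics/w2.png")
h=cv2.cvtColor(im,cv2.COLOR_BGR2HSV)[10:220,280:350]
m=cv2.inRange(h,(8,80,40),(25,255,255))
cs,_=cv2.findContours(m,cv2.RETR_EXTERNAL,cv2.CHAIN_APPROX_NONE)
k=max(cs,key=cv2.contourArea); print((cv2.approxPolyDP(cv2.convexHull(k),2.5,True)[:,0]+[280,10]).tolist())
rows=[np.where(r)[0] for r in m]; 
for v in (35,60,100,150,170,180,184,186,187,188): 
    if len(rows[v]): print(v+10,rows[v].min()+280,rows[v].max()+280+1)
T=[ray(w,p,.003,o) for p in ((296,28),(331,28))]; 
crop(im,280,180,350,215,10,"pics/f3.png"); crop(im,280,15,350,50,10,"pics/f4.png")
P=lambda z,v:[ray(w,p,z,o) for p in ((296.5,v),(331,v))]
for z,v in ((.003,28),(.021,195),(0,198)):
    a,b=P(z,v); print(z,v,a[:2],b[:2],(a+b)[:2]/2,np.linalg.norm(a-b))
E
```

```text
[[330, 28], [330, 196], [297, 198], [295, 29]]
45 295 331
70 296 331
110 296 331
160 296 331
180 296 331
190 296 331
194 296 331
196 296 331
197 296 330
198 297 329
0.003 28 [ 0.52465065 -0.17015241] [ 0.55760161 -0.15850826] [ 0.54112613 -0.16433033] 0.034947854646975654
0.021 195 [ 0.5787107  -0.32765379] [ 0.61390061 -0.31522333] [ 0.59630565 -0.32143856] 0.03732085428307115
0 198 [ 0.57926483 -0.33342013] [ 0.61656973 -0.32024268] [ 0.59791728 -0.32683141] 0.03956388811845542
```

View pics/f3.png

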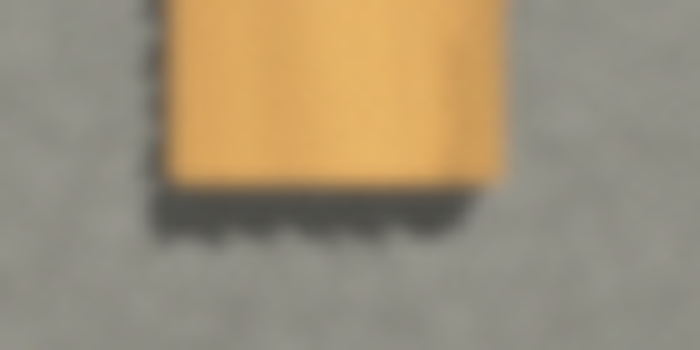

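View pics/f4.png

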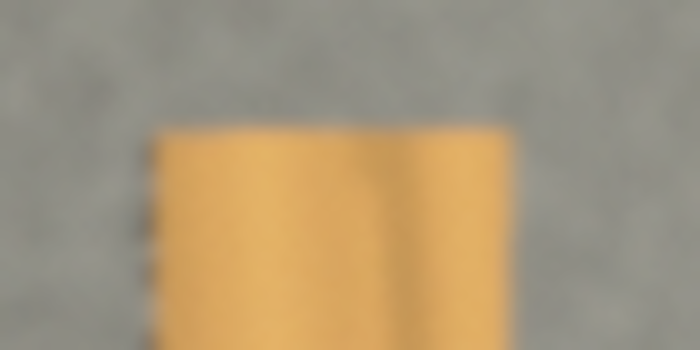

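```bash
python3 - <<'E'
from h import *
q=np.load("w2.npy"); o=dict(tcp_pos=q[:3],tcp_rot=q[3:]); w=vision.read_camera("wrist"); R=Ro.from_quat(q[3:]).as_matrix()
g=np.array([.5908,-.3062,0])
for n,p,z in [("mallet head top",(340,285),.03),("mallet handle",(235,280),.02),("level end",(440,250),.045),("pinkbutt",(82,145),.02)]:
    print(n,np.round((R.T@(ray(w,p,z,o)-g))*1000))
E
python3 -m handwheel '{"turn":[[0,0,0],[0,0,0],[0,0,0],[0,0,0],[0,0,0]],"linear":[[24,-3,0],[24,-2,30],[0,0,45],[0,0,40],[0,0,0]],"fingers":[94,94,94,94,94]}'
```

```text
mallet head top [-116.   29.  -30.]
mallet handle [-114.  -91.  -20.]
level end [-71. 133. -45.]
pinkbutt [  36. -242.  -20.]
time: 3.2
tcp_pos: [0.5873, -0.3048, 0.0858]
tcp_rot: [0.576, 0.817, -0.001, -0.004]
ft_force: [0.2, 1.5, 0.3]
gripper_width: 0.0941
```

```bash
python3 -m handwheel '{"turn":[[0,0,0],[0,0,0],[0,0,0],[0,0,0],[0,0,0]],"linear":[[0,0,30],[0,0,30],[0,0,10],[0,0,0],[0,0,0]],"fingers":[94,94,94,94,94]}'
python3 - <<'E'
from h import *
o=manip.get_obs(); w=vision.read_camera("wrist"); cv2.imwrite("pics/w3.png",w["color"]); print(o["tcp_pos"],o["tcp_rot"],o["joint_velocities"].round(3) if hasattr(o["joint_velocities"],'round') else 0)
o=manip.get_obs();print(o["tcp_pos"],o["tcp_rot"],o["time"])
E
```

```text
time: 3.7
tcp_pos: [0.5911, -0.3071, 0.0224]
tcp_rot: [0.577, 0.817, 0.0, 0.001]
ft_force: [0.2, -0.5, -0.1]
gripper_width: 0.0938
[ 0.59109626 -0.30705218  0.02237056] [5.76597120e-01 8.17028138e-01 1.63490296e-04 8.69797310e-04] [-0.001 -0.009  0.001 -0.001 -0.001 -0.005 -0.   ]
[ 0.59123229 -0.30706662  0.02255193] [5.76597782e-01 8.17027314e-01 2.53370758e-04 1.14112410e-03] 3.75
```

View pics/w3.png

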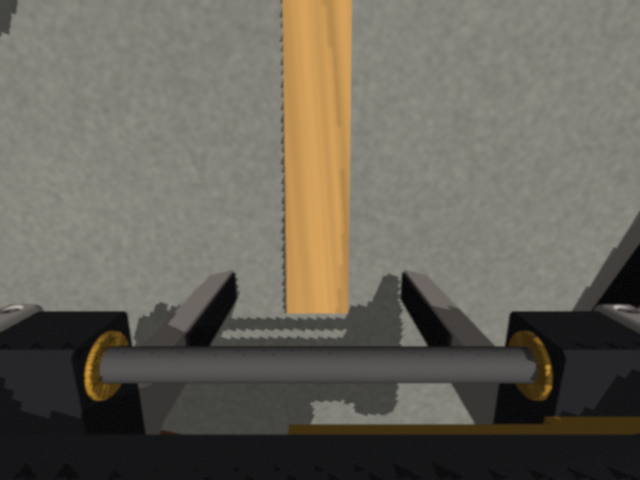

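```bash
python3 -m handwheel '{"turn":[[0,0,0],[0,0,0],[0,0,0],[0,0,0],[0,0,0]],"linear":[[0,0,10],[0,0,8],[0,0,0],[0,0,0],[0,0,0]],"fingers":[94,94,94,94,94]}'
python3 - <<'E'
from h import *
w=vision.read_camera("wrist"); o=dict(tcp_pos=np.array([.5912,-.3071,.0225]),tcp_rot=np.array([.5766,.8170,.0002,.001]))
R=Ro.from_quat(o["tcp_rot"]).as_matrix()
for p,z in [((286,313),.021),((350,313),.021),((282.5,0),.013),((353,0),.013)]: print(p,ray(w,p,z,o),(R.T@(ray(w,p,z,o)-o["tcp_pos"])*1000).round(1))
print(manip.get_obs()["tcp_pos"],manip.get_obs()["tcp_rot"])
E
```

```text
time: 4.25
tcp_pos: [0.5902, -0.3065, 0.0026]
tcp_rot: [0.577, 0.817, -0.0, 0.0]
ft_force: [-0.3, -0.1, 0.1]
gripper_width: 0.0937
(286, 313) [ 0.579649   -0.33041812  0.021     ] [-18.1 -18.7   1.5]
(350, 313) [ 0.6150763  -0.31789694  0.021     ] [-18.2  18.9   1.6]
(282.5, 0) [ 0.52636663 -0.17594397  0.013     ] [145.3 -17.2   9.3]
(353, 0) [ 0.55897797 -0.16435874  0.013     ] [145.3  17.4   9.3]
[ 0.59024627 -0.30652395  0.00266439] [5.76498760e-01 8.17098020e-01 1.71286642e-05 7.32837286e-05]
```

```bash
python3 -m handwheel '{"turn":[[0,0,0],[0,0,0],[0,0,0],[0,0,0],[0,0,0]],"linear":[[0,0,0],[0,0,0],[0,0,0],[0,0,0],[0,0,0]],"fingers":[60,40,32,30,30]}' 50
python3 -m handwheel '{"turn":[[0,0,0],[0,0,0],[0,0,0],[0,0,0],[0,0,0]],"linear":[[0,0,0],[0,0,0],[0,0,0],[0,0,0],[0,0,0]],"fingers":[25,25,25,25,25]}' 50
```

```text
time: 4.8
tcp_pos: [0.5901, -0.3065, 0.0025]
tcp_rot: [0.576, 0.817, 0.0, -0.0]
ft_force: [-0.1, 0.4, 0.4]
gripper_width: 0.0577
time: 5.3
tcp_pos: [0.5901, -0.3065, 0.0025]
tcp_rot: [0.577, 0.817, -0.0, -0.0]
ft_force: [-0.5, 0.1, -0.9]
gripper_width: 0.0355
```

```bash
python3 -m handwheel '{"turn":[[0,0,0],[0,0,0],[0,0,0.1195],[0,0,0.1195],[0,0,0.1195]],"linear":[[0,0,-20],[0,0,-35],[0,0,-25],[0,0,0],[0,0,0]],"fingers":[25,25,25,25,25]}'
python3 -m handwheel '{"turn":[[0,0,0.1195],[0,0,0],[0,0,0],[0,0,0],[0,0,0]],"linear":[[0,0,0],[20,-8,0],[35,-14,0],[35,-14,0],[35,-14,0]],"fingers":[25,25,25,25,25]}'
python3 -m handwheel '{"turn":[[0,0,0],[0,0,0],[0,0,0],[0,0,0],[0,0,0]],"linear":[[35,-14,0],[35,-14,0],[35,-14,0],[35,-14,0],[0,0,0]],"fingers":[25,25,25,25,25]}'
python3 -m handwheel '{"turn":[[0,0,0],[0,0,0],[0,0,0],[0,0,0],[0,0,0]],"linear":[[30,-11,0],[20,-7,0],[0,0,0],[0,0,0],[0,0,0]],"fingers":[25,25,25,25,25]}'
python3 - <<'E'
from h import *
o=manip.get_obs();print(o["tcp_pos"],o["tcp_rot"],o["ft_force"],o["gripper_width"])
for n in("wrist","side"): cv2.imwrite(f"pics/{n}4.png",vision.read_camera(n)["color"])
E
```

```text
time: 5.8
tcp_pos: [0.5906, -0.3067, 0.0836]
tcp_rot: [0.715, 0.699, 0.0, 0.001]
ft_force: [-0.0, 0.7, -1.1]
gripper_width: 0.0355
time: 6.3
tcp_pos: [0.5569, -0.1746, 0.0824]
tcp_rot: [0.754, 0.657, -0.0, -0.0]
ft_force: [0.7, 0.6, -0.5]
gripper_width: 0.0357
time: 6.8
tcp_pos: [0.5201, -0.0246, 0.0825]
tcp_rot: [0.752, 0.66, 0.0, -0.001]
ft_force: [-0.0, -0.2, -0.4]
gripper_width: 0.0354
time: 7.3
tcp_pos: [0.5102, 0.0213, 0.0825]
tcp_rot: [0.754, 0.657, -0.0, 0.0]
ft_force: [0.1, 0.5, -1.2]
gripper_width: 0.0354
[0.5102434  0.02130414 0.08252481] [ 7.53938420e-01  6.56945076e-01 -4.12033585e-05  1.55639278e-04] [ 0.05670012  0.49457541 -1.18635687] 0.035396193381623794
```

View pics/wrist4.png

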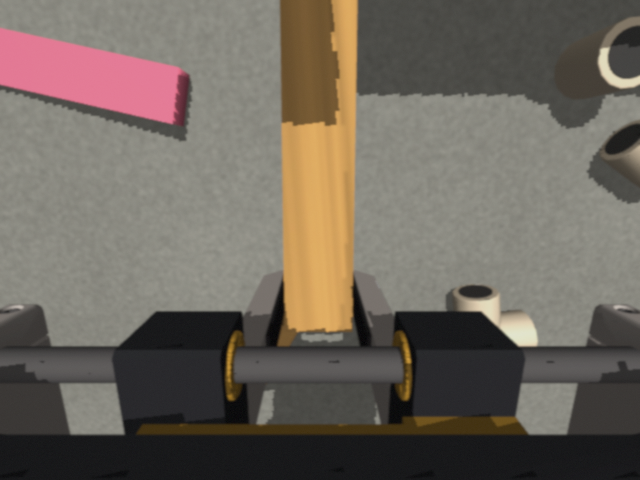

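View pics/side4.png

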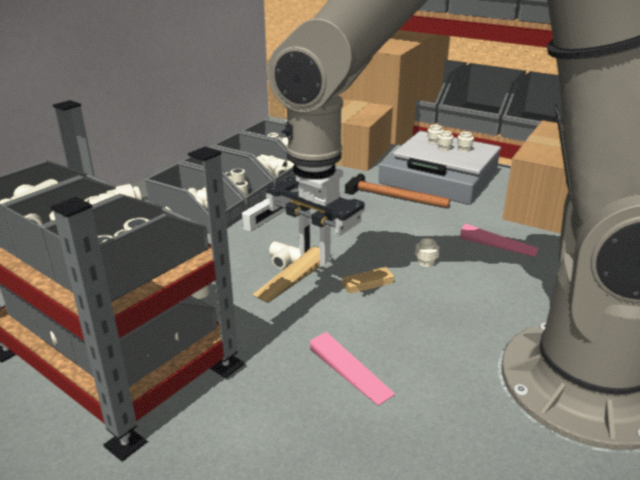

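```bash
python3 -m handwheel '{"turn":[[0,0,0],[0,0,0],[0,0,0],[0,0,0],[0,0,0]],"linear":[[20,-6,0],[20,-5.5,15],[0,0,25],[0,0,20],[0,0,0]],"fingers":[25,25,25,25,25]}'
python3 -m handwheel '{"turn":[[0,0,0],[0,0,0],[0,0,0],[0,0,0],[0,0,0]],"linear":[[0,0,8],[0,0,5],[0,0,3],[0,0,0],[0,0,0]],"fingers":[25,25,25,25,25]}'
python3 - <<'E'
from h import *
o=manip.get_obs();print(o["tcp_pos"],o["tcp_rot"],o["ft_force"],o["wrist_torque"],o["gripper_width"])
for n in("wrist","side","scene"): cv2.imwrite(f"pics/{n}5.png",vision.read_camera(n)["color"])
a=cv2.imread("pics/side5.png"); crop(a,200,220,350,400,4,"pics/s5.png"); 
a=cv2.imread("pics/scene5.png"); crop(a,280,180,480,330,4,"pics/sc5.png"); 
E
```

```text
time: 7.9
tcp_pos: [0.5026, 0.0627, 0.0205]
tcp_rot: [0.754, 0.657, -0.002, -0.001]
ft_force: [0.3, -0.1, -0.1]
gripper_width: 0.0358
time: 8.4
tcp_pos: [0.5042, 0.0636, 0.0068]
tcp_rot: [0.754, 0.657, 0.0, 0.0]
ft_force: [0.4, 0.3, -1.3]
gripper_width: 0.0354
[0.5042407  0.06359922 0.00679981] [7.53569663e-01 6.57368028e-01 1.82730374e-04 7.07536881e-05] [ 0.37844416  0.27796309 -1.30515089] [-0.08520585  0.06256505 -0.00418441] 0.035376182267207394
```

View pics/s5.png

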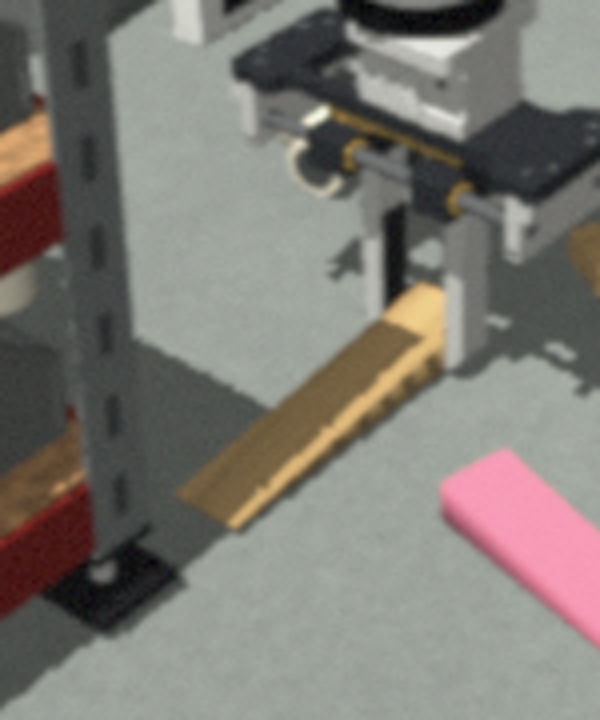

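View pics/wrist5.png

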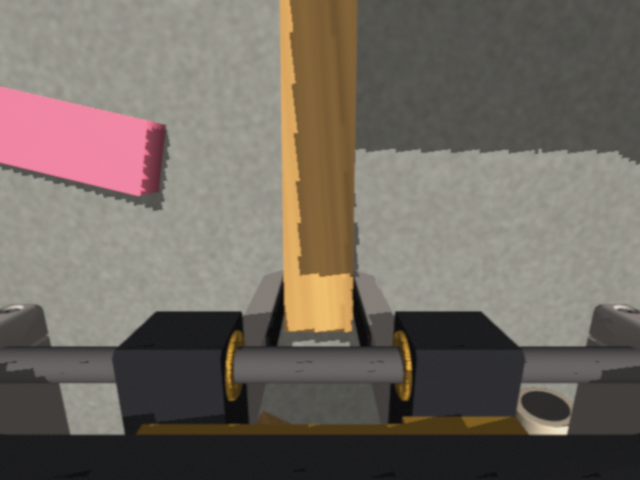

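View pics/sc5.png

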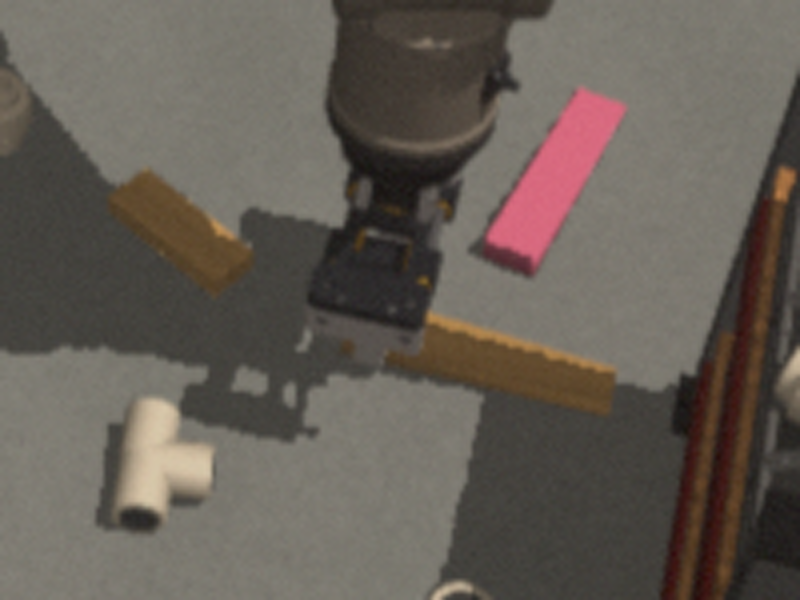

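```bash
python3 -m handwheel '{"turn":[[0,0,0],[0,0,0],[0,0,0],[0,0,0],[0,0,0]],"linear":[[0,0,2],[0,0,2],[0,0,0],[0,0,0],[0,0,0]],"fingers":[25,25,25,25,25]}'
python3 - <<'E'
from h import *
o=manip.get_obs();print(o["tcp_pos"],o["ft_force"],o["wrist_torque"])
E
```

```text
time: 9.05
tcp_pos: [0.504, 0.0637, 0.0024]
tcp_rot: [0.754, 0.657, -0.0, -0.0]
ft_force: [-0.5, -0.6, -0.6]
gripper_width: 0.0355
[0.50404225 0.06365706 0.00240261] [-0.47005539 -0.55316759 -0.64690761] [-0.05586455 -0.01641066 -0.05845611]
```

```bash
python3 -m handwheel '{"turn":[[0,0,0],[0,0,0],[0,0,0],[0,0,0],[0,0,0]],"linear":[[8,0,0],[10,0,0],[10,0,0],[8,0,0],[3,0,0]],"fingers":[25,25,25,25,25]}'
python3 -m handwheel '{"turn":[[0,0,0],[0,0,0],[0,0,0],[0,0,0],[0,0,0]],"linear":[[2,0,0],[2,0,0],[2,0,0],[0,0,0],[0,0,0]],"fingers":[25,25,25,25,25]}'
python3 - <<'E'
from h import *
o=manip.get_obs();print(o["tcp_pos"],o["tcp_rot"],o["ft_force"],o["wrist_torque"])
for n in("wrist","side"): cv2.imwrite(f"pics/{n}6.png",vision.read_camera(n)["color"])
a=cv2.imread("pics/side6.png"); crop(a,190,280,340,400,5,"pics/s6.png"); 
E
```

```text
time: 9.55
tcp_pos: [0.5094, 0.1038, 0.0024]
tcp_rot: [0.753, 0.658, 0.0, -0.0]
ft_force: [0.6, -0.5, 0.5]
gripper_width: 0.0356
time: 10.05
tcp_pos: [0.5101, 0.1081, 0.0025]
tcp_rot: [0.754, 0.657, -0.0, -0.0]
ft_force: [-0.1, -0.3, -1.7]
gripper_width: 0.0359
[0.5101267  0.10806402 0.00248782] [ 7.53602153e-01  6.57330810e-01 -2.50484370e-05 -1.92867913e-05] [-0.08446947 -0.34923972 -1.69186138] [-0.00358653  0.01347918 -0.03423064]
```

View pics/s6.png

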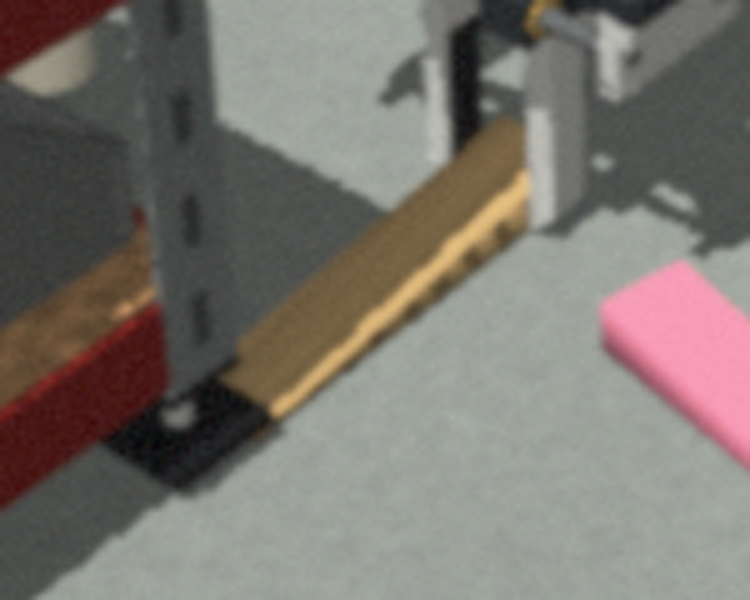

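View pics/wrist6.png

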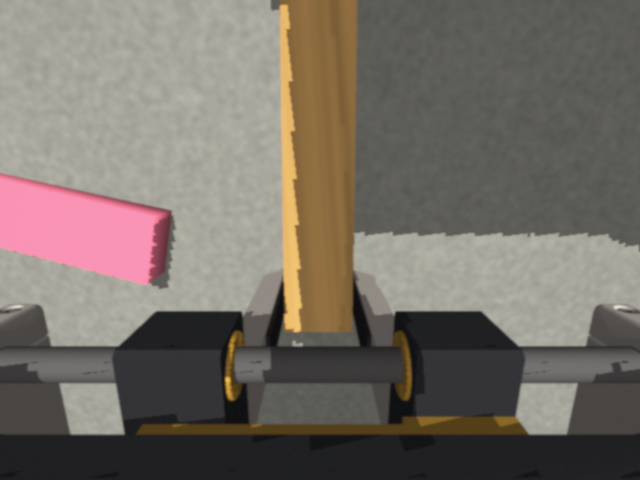

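```bash
python3 - <<'E'
from h import *
o=manip.get_obs(); w=vision.read_camera("wrist"); im=cv2.imread("pics/wrist6.png"); crop(im,255,0,375,40,6,"pics/f6.png")
R=Ro.from_quat(o["tcp_rot"]).as_matrix()
for p,z in [((272,9),.008),((282,5),.006),((357,5),.006)]: print(p,(R.T@(ray(w,p,z,o)-o["tcp_pos"])*1000).round(1))
s=vision.read_camera("side")
ff=np.array([.530,.251]);X=np.array([.990,-.141]);
for k in(-.022,.022): print(proj(w,[*(ff+k*X),.008],o), (proj(s,[*(ff+k*X),.008])-[190,280])*5)
E
```

```text
(272, 9) [136.  -20.5  -5.5]
(282, 5) [138.3 -16.1  -3.5]
(357, 5) [138.3  18.4  -3.5]
[268.5094404  -12.56896366] [271.12348429 422.16654956]
[366.55356553 -12.08390925] [178.59477335 367.94742029]
```

View pics/f6.png

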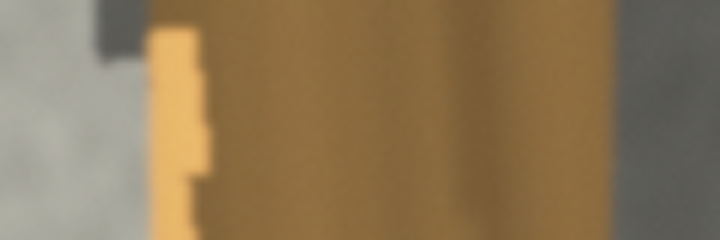

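```bash
python3 - <<'E'
from h import *
o=manip.get_obs(); s=vision.read_camera("side"); im=s["color"]; cv2.imwrite("pics/side7.png",im)
R=Ro.from_quat(o["tcp_rot"]).as_matrix()
R[:,2]=[0,0,-1]
def wp(l,y,z): # l ahead of tcp
    p=o["tcp_pos"]+R[:,0]*l+R[:,1]*y; p[2]=z; return p
out=im.copy()
big=cv2.resize(im[320:390,190:290],None,fx=8,fy=8,interpolation=cv2.INTER_CUBIC)
big=np.clip(big.astype(float)*1.6,0,255).astype(np.uint8)
P=lambda X:tuple(((proj(s,X)-[190,320]+.5)*8).astype(int))
for y in(-18,18):
    th=lambda l:(.003+.018*(151.8-l)/170)
    a,b=wp(.100,y/1e3,th(100)),wp(.1518,y/1e3,.003)
    cv2.line(big,P(a),P(b),(0,255,0),1)
a,b=wp(.08,-.018,0),wp(.1518,-.018,0); cv2.line(big,P(a),P(b),(255,255,0),1)
ff=np.array([.530,.251]);X=np.array([.990,-.141]);Y=np.array([.141,.990])
c=[np.r_[ff+k*X+j*Y,.013] for k,j in((-.022,0),(.022,0),(.022,.044),(-.022,.044))]
for i in range(4): cv2.line(big,P(c[i]),P(c[(i+1)%4]),(0,0,255),1)
cv2.imwrite("pics/ov.png",big)
E
```

```text
(no output)
```

View pics/ov.png

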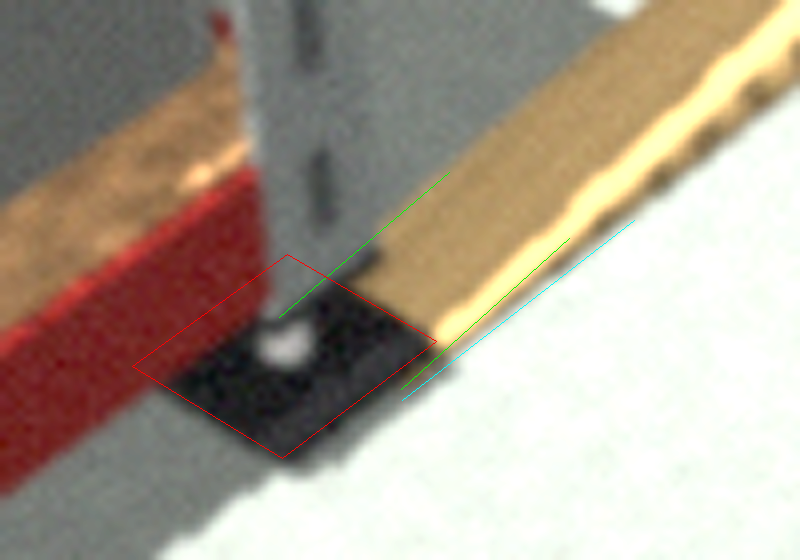

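Alignment agrees in both views, and the tip is about 7 mm under the foot's edge. Now I'll push slowly and watch for contact.

```bash
python3 -m handwheel '{"turn":[[0,0,0],[0,0,0],[0,0,0],[0,0,0],[0,0,0]],"linear":[[1,0,0],[2,0,0],[2,0,0],[2,0,0],[1,0,0]],"fingers":[25,25,25,25,25]}'
```

```text
time: 10.8
tcp_pos: [0.5113, 0.1165, 0.0025]
tcp_rot: [0.753, 0.658, 0.0, -0.0]
ft_force: [-0.1, -0.4, -0.9]
gripper_width: 0.0356
```

```bash
python3 -m handwheel '{"turn":[[0,0,0],[0,0,0],[0,0,0],[0,0,0],[0,0,0]],"linear":[[1,0,0],[2,0,0],[2,0,0],[2,0,0],[1,0,0]],"fingers":[25,25,25,25,25]}'
```

```text
time: 11.3
tcp_pos: [0.5123, 0.1243, 0.0025]
tcp_rot: [0.753, 0.657, -0.0, -0.0]
ft_force: [0.7, 0.1, -0.0]
gripper_width: 0.0356
```

```bash
python3 -c "
from h import *
o=manip.get_obs();print(o['tcp_pos'],o['ft_force'],o['wrist_torque'],o['gripper_width'])"
```

```text
[0.51232217 0.12433221 0.00245595] [ 0.70520175  0.10213004 -0.03323964] [-0.00647012 -0.03885993  0.01533327] 0.035617615030881206
```

```bash
python3 -m handwheel '{"turn":[[0,0,0],[0,0,0],[0,0,0],[0,0,0],[0,0,0]],"linear":[[1,0,0],[2,0,0],[2,0,0],[1,0,0],[0,0,0]],"fingers":[25,25,25,25,25]}'
```

```text
time: 11.8
tcp_pos: [0.5132, 0.1302, 0.0025]
tcp_rot: [0.753, 0.657, 0.0, -0.0]
ft_force: [-0.0, 0.1, 0.4]
gripper_width: 0.0356
```

```bash
python3 -m handwheel '{"turn":[[0,0,0],[0,0,0],[0,0,0],[0,0,0],[0,0,0]],"linear":[[1,0,0],[2,0,0],[2,0,0],[1,0,0],[0,0,0]],"fingers":[25,25,25,25,25]}'
```

```text
time: 12.3
tcp_pos: [0.5139, 0.1362, 0.0025]
tcp_rot: [0.753, 0.658, 0.0, -0.0]
ft_force: [-1.2, 0.0, -0.9]
gripper_width: 0.0355
```

```bash
python3 -m handwheel '{"turn":[[0,0,0],[0,0,0],[0,0,0],[0,0,0],[0,0,0]],"linear":[[1,0,0],[2,0,0],[2,0,0],[1,0,0],[0,0,0]],"fingers":[25,25,25,25,25]}'
```

```text
time: 12.8
tcp_pos: [0.5148, 0.1421, 0.0025]
tcp_rot: [0.753, 0.657, 0.0, -0.0]
ft_force: [0.7, 1.0, -1.5]
gripper_width: 0.0357
```

```bash
python3 -m handwheel '{"turn":[[0,0,0],[0,0,0],[0,0,0],[0,0,0],[0,0,0]],"linear":[[1,0,0],[2,0,0],[2,0,0],[1,0,0],[0,0,0]],"fingers":[25,25,25,25,25]}'
```

```text
time: 13.3
tcp_pos: [0.5153, 0.1468, 0.0024]
tcp_rot: [0.754, 0.657, -0.001, 0.0]
ft_force: [-1.0, -7.5, 2.0]
gripper_width: 0.0356
```

```bash
python3 -m handwheel '{"turn":[[0,0,0],[0,0,0],[0,0,0],[0,0,0],[0,0,0]],"linear":[[1,0,0],[1,0,0],[1,0,0],[0,0,0],[0,0,0]],"fingers":[25,25,25,25,25]}'
python3 -c "
from h import *
o=manip.get_obs();print(o['tcp_pos'],o['tcp_rot'],o['ft_force'],o['wrist_torque'],o['gripper_width'])"
```

```text
time: 13.8
tcp_pos: [0.5156, 0.1488, 0.0024]
tcp_rot: [0.754, 0.657, -0.001, 0.0]
ft_force: [-1.6, -12.3, 5.2]
gripper_width: 0.036
[0.51557778 0.14881341 0.00238326] [ 7.54044921e-01  6.56821832e-01 -1.10023579e-03  3.56840439e-04] [ -1.56743289 -12.25968523   5.24798664] [-2.87571693  0.35241843  0.01037172] 0.03601065298510477
```

```bash
python3 -m handwheel '{"turn":[[0,0,0],[0,0,0],[0,0,0],[0,0,0],[0,0,0]],"linear":[[1,0,0],[1,0,0],[1,0,0],[0,0,0],[0,0,0]],"fingers":[25,25,25,25,25]}'
```

```text
time: 14.3
tcp_pos: [0.5159, 0.1509, 0.0024]
tcp_rot: [0.754, 0.657, -0.002, 0.001]
ft_force: [-2.6, -16.0, 6.8]
gripper_width: 0.0354
```

```bash
python3 -m handwheel '{"turn":[[0,0,0],[0,0,0],[0,0,0],[0,0,0],[0,0,0]],"linear":[[1,0,0],[1,0,0],[0.6,0,0],[0,0,0],[0,0,0]],"fingers":[25,25,25,25,25]}'
python3 - <<'E'
from h import *
for i in range(3):
    o=manip.get_obs();vision.read_camera("scene"); print(o["tcp_pos"],o["ft_force"])
w=vision.read_camera("wrist")["color"]; s=vision.read_camera("side")["color"]; cv2.imwrite("pics/w8.png",w); crop(s,170,250,330,390,5,"pics/s8.png")
E
```

```text
time: 14.8
tcp_pos: [0.5161, 0.1526, 0.0024]
tcp_rot: [0.754, 0.656, -0.002, 0.001]
ft_force: [-3.3, -20.7, 11.1]
gripper_width: 0.0355
[0.51614929 0.1525566  0.00238673] [ -3.28339485 -20.66029411  11.07699399]
[0.51611606 0.15259861 0.00239032] [ -3.46280455 -20.71766896  10.01959683]
[0.51613795 0.15252786 0.00239581] [ -3.83121473 -21.57391494   9.25696175]
```

View pics/s8.png

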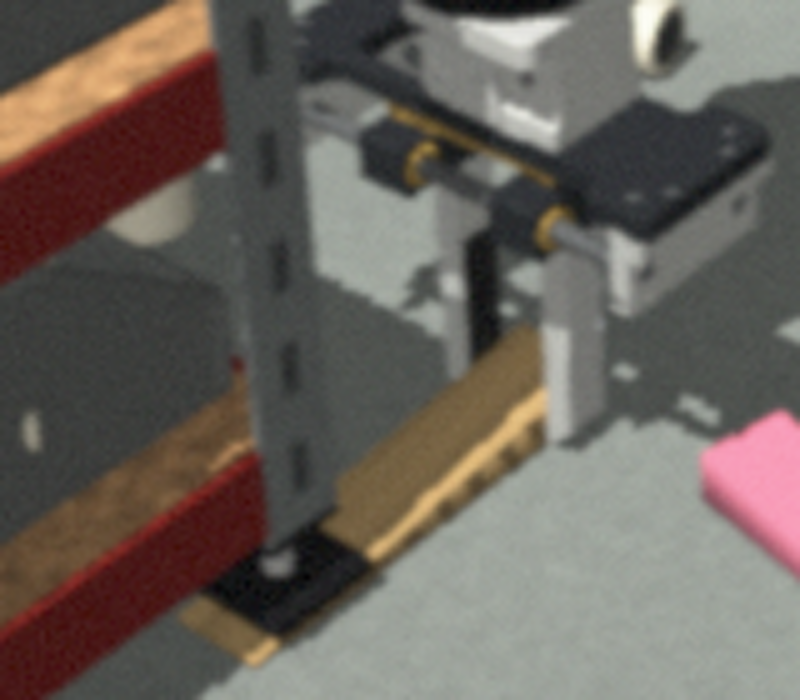

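View pics/w8.png

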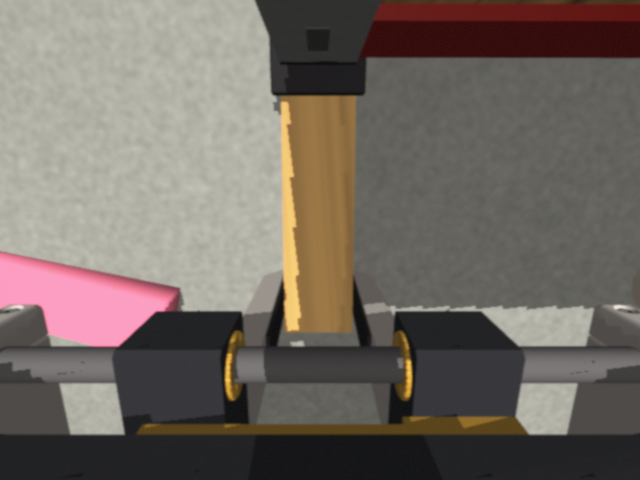

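The wedge is centred under the foot in the wrist view: foot columns 271–365, wedge columns 281–356. The push is about 21 N. Next I'll let go, opening the fingers only a little.

```bash
python3 -m handwheel '{"turn":[[0,0,0],[0,0,0],[0,0,0],[0,0,0],[0,0,0]],"linear":[[0,0,0],[0,0,0],[0,0,0],[0,0,0],[0,0,0]],"fingers":[54,54,54,54,54]}'
python3 -c "
from h import *
o=manip.get_obs();print(o['tcp_pos'],o['tcp_rot'],o['ft_force'],o['gripper_width'])
w=vision.read_camera('wrist')['color'];cv2.imwrite('pics/w9.png',w)"
```

```text
time: 15.55
tcp_pos: [0.5168, 0.1567, 0.0025]
tcp_rot: [0.753, 0.658, 0.0, -0.0]
ft_force: [-0.0, 0.4, 0.8]
gripper_width: 0.0543
[0.51677742 0.15669133 0.00250515] [ 7.53399412e-01  6.57563161e-01  1.07365927e-04 -5.65582968e-05] [-0.03018796  0.38093811  0.79083771] 0.05433695661565575
```

View pics/w9.png

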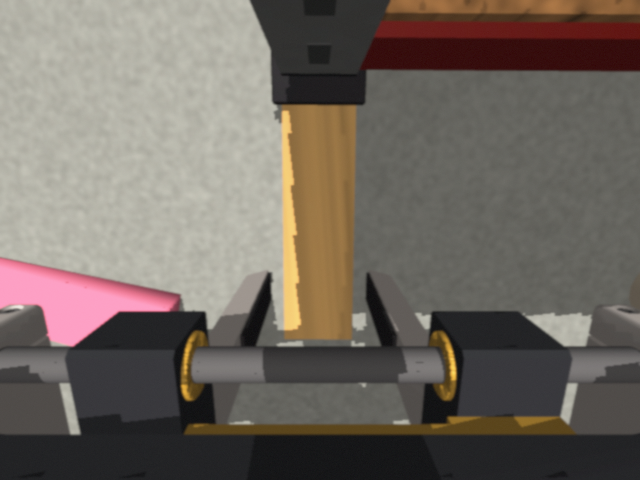

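```bash
python3 -m handwheel '{"turn":[[0,0,0],[0,0,0],[0,0,0],[0,0,0],[0,0,0]],"linear":[[0,0,-10],[0,0,-25],[0,0,-30],[0,0,-30],[-10,0,-20]],"fingers":[54,54,54,54,54]}'
python3 -m handwheel '{"turn":[[0,0,0],[0,0,0],[0,0,0],[0,0,0],[0,0,0]],"linear":[[-30,0,-20],[-35,0,-20],[-35,0,-20],[-10,0,0],[0,0,0]],"fingers":[54,54,54,54,54]}'
python3 - <<'E'
from h import *
o=manip.get_obs();print(o["tcp_pos"],o["ft_force"]); w=vision.read_camera("wrist"); s=vision.read_camera("side")["color"];c=vision.read_camera("scene")["color"]
cv2.imwrite("pics/w10.png",w["color"]); cv2.imwrite("pics/sc10.png",c); crop(s,170,250,330,390,5,"pics/s10.png")
E
```

```text
time: 16.1
tcp_pos: [0.516, 0.1476, 0.1202]
tcp_rot: [0.753, 0.658, 0.001, 0.0]
ft_force: [0.3, 0.1, -0.1]
gripper_width: 0.0541
time: 16.6
tcp_pos: [0.5005, 0.0362, 0.1783]
tcp_rot: [0.754, 0.656, 0.001, 0.0]
ft_force: [1.0, -0.5, -0.7]
gripper_width: 0.054
[0.50051132 0.0362473  0.17833154] [ 0.98643156 -0.51092377 -0.65545648]
```

View pics/w10.png

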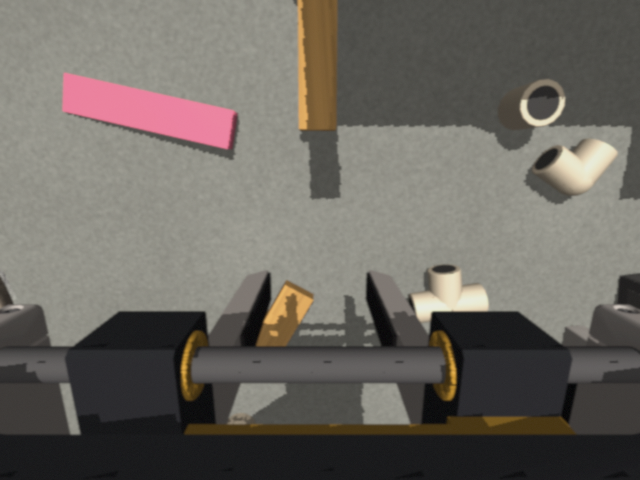

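View pics/s10.png

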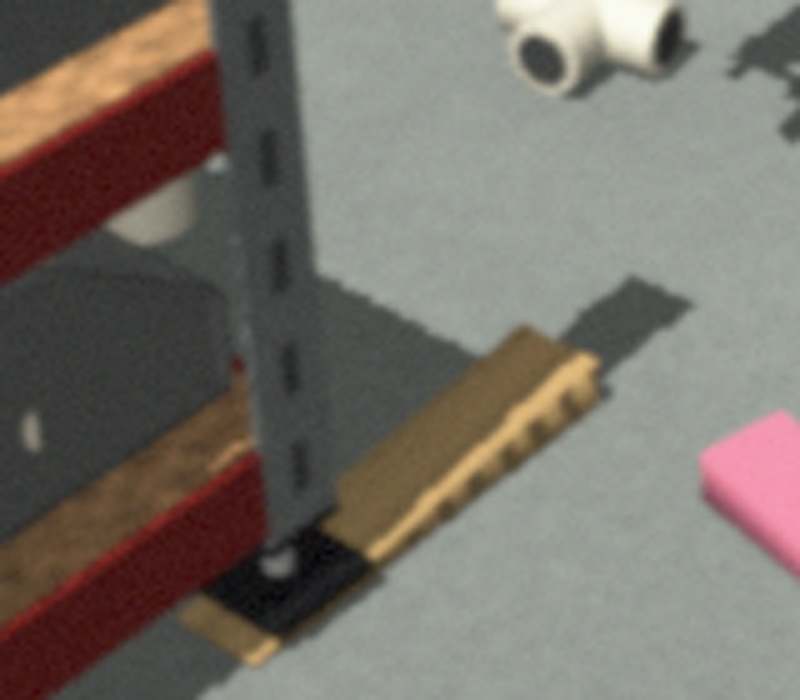

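View pics/sc10.png

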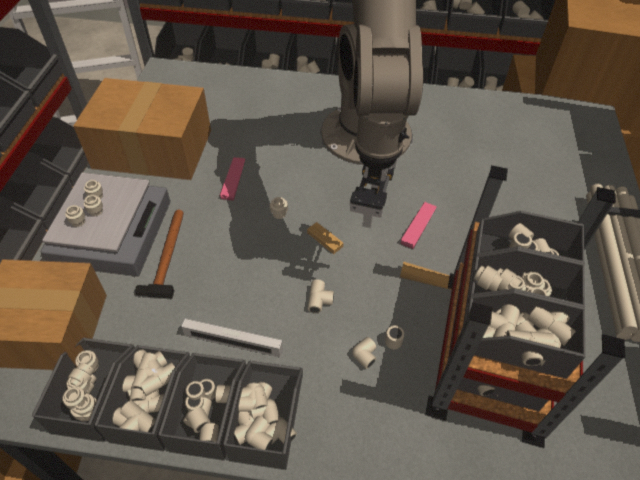

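```bash
python3 -m handwheel '{"turn":[[0,0,0],[0,0,0],[0,0,0],[0,0,0],[0,0,0]],"linear":[[0,0,0],[0,0,0],[0,0,0],[0,0,0],[0,0,0]],"fingers":[54,54,54,54,54]}'
python3 -c "
from rig import order
print(order.job_done())"
```

```text
time: 17.25
tcp_pos: [0.5004, 0.0376, 0.1774]
tcp_rot: [0.753, 0.657, -0.0, -0.0]
ft_force: [0.3, 0.6, -0.2]
gripper_width: 0.054
the job is handed in; nothing more can be done
None
```

The beech wedge is jammed under the short foot, and I handed the job in at about 17 s of the 54 s allowed. I gripped it near the butt, slid it flat along the bench squarely from the front, and felt the foot at about 45 mm under. I stopped pushing at about 21 N, then let go, lifted straight up and backed off.

What the last checks showed:
- **Placing:** at the end of the push the wrist view had the wedge centred under the foot to within about half a pixel (foot columns 271–365, wedge 281–356).
- **Holding:** the wedge kept its position against the foot when the fingers opened. It looked unmoved in the side view after I backed off.
- **Bystanders:** by eye, the scene view shows the other things on the bench where they were.
- **Force at the end:** the wrist reads about zero and the robot touches nothing.

Two points I could not settle:
- **Downward force:** during the final push the hand also pressed down on the wedge by about 10 N. It disappeared on release, and I saw no tilt.
- **Not measured directly:** the foot load and the rack's lift can only be inferred from the push force. The side and wrist cameras differed by 2–4 mm on where the foot is, so I relied on the wrist view for the final centring.

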